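# Refit the pointer knob on the bench speed control

## Robot

A 6-joint arm with a two-finger parallel gripper is mounted at the origin on a cart in front of the work surface, level with it; the furniture and walls round the work are solid. World frame = base frame: x ahead of the robot, y to its left, z up, the work surface at z = 0. Lengths are in m, angles in rad, forces in N, time in s.
With the tool pointing down it reaches from about 0.375 to 0.925 m from the base axis. Payload 5.7 kg.
Tool frame: the origin (TCP) lies on the mounting face of the last link; the fingertips stand 173 mm ahead of it and the grasp point (between the pads) lies 155 mm ahead of it; z points along the fingers, y is the line along which they close (so a half turn about z gives the same grasp; the last joint's range is limited). The gripper opens to 85 mm and grips with 20 to 120 N. Pads are 22 mm wide; open, the fingers measure 114 mm over their backs; the gripper's body (76 mm by 85 mm) begins 54 mm behind the grasp point. The pads swing forward as they close: fully open they stand 13 mm farther back than shut.
Start: joints at [-1.41, 0.359, 1.51, -0, 1.272, -0.115], TCP at [0.163, -0.577, 0.405] pointing down, gripper open.
Joint ranges: [-2.97, 2.97], [-1.01, 2.36], [0.21, 2.38], [-0.96, 4.11], [0.2, 2.71], [-2.98, 2.98]. Speed limits (rad/s): [2.39, 2.39, 3.14, 3.14, 3.14, 3.14].

## Interface

Orientations are given as a unit quaternion [w, x, y, z].
In Python, from workcell import r gives the robot as it stands.
- The arm moves only by the tool jog_arm, never from a script. Its argument "rows" is one flat list of numbers, 6 for each row, row after row: the shift along the tool's x, y, z in units of 25 mm (1.0 is 25 mm), then the turn, a rotation vector about the tool's x, y, z in units of 5 degrees (1.0 is 5 degrees). A call has 1 to 20 rows; each row shifts and turns the commanded pose from where the row before left it, along the tool's axes as they then stand; what a row does not reach is not made up. A row lasts 1/12 s, in which the tool goes at most 41.7 mm and 7.16 degrees, less where a joint would pass 70% of its speed; a pose out of reach is approached as far as the arm can. A call is refused whole if a number of a shift passes 1 or a number of a turn 1, either way. A call with a gripper value outside its range is refused whole. "hand" is the closure, from 0 (fully open) to 1 (shut), set as the call begins (left out, the last holds). The fingers move at their own pace and stop on an object; "newtons" is the grip in N (left out, the last holds). Time passes only in rows, so rows that do not move let the fingers close. It gives the time, the measured TCP pose, the force, the opening and the grip force at its end, in the units of the state.
- r.sense(): the state, without advancing time (a new reading comes with each control period).
- r.read_camera(name): name is "side" or "top" or "wrist"; returns a dict with "pixels" (384x512x3 uint8, red, green, blue), "range_z" (384x512 float32, m along the optical axis (not along the pixel's ray), 0 where there is no reading), "camera_matrix" (3x3 intrinsics, pixels), "pose" (4x4, takes a point from camera to world coordinates); the wrist camera has in their place "hand_eye" (4x4, takes a point from camera to tool coordinates, whose origin is the TCP and whose axes are the flange's). Camera axes: x right, y up, looking along -z (the intrinsics and any distortion apply to the point x, -y, -z); pixel columns grow to the right and rows downward; lengths in m; the calibration is good to about 2 mm. A picture is of the moment at which its call begins: read the wrist's pose just before it.
- r.job_done(): hands the job in; it is judged then, once.
The state is a dict: "t": time; "q": joint angles; "joint_velocities": joint speeds; "effort": joint torques, N m; "position": TCP position; "tcp_rot": TCP orientation; "force": force on the tool from outside, world axes, zero at the start; "wrist_torque": the same for the moment, N m; "grip_width": finger opening in m; "finger_force": force on a finger pad.
Only numpy, scipy, OpenCV 4.12 (cv2) and the standard library are available. Lean on these libraries where they do the work, as an engineer would, in place of code of your own. Each camera call takes 0.05 s, during which the arm holds its last target. There are 200 camera calls.

## Task

The speed control box on the bench has lost its knob. Pick up the loose pointer knob, set it on the box's D-shaft, turn it while pressing lightly until the flats line up, and push it down without forcing until it snaps fully home; then turn it anticlockwise to its stop, so that it points at the bold off mark. Let go of it and leave the other things on the bench where they lie.

Things in the scene. Friction and masses are not known exactly. Their poses are not given: they have to be found in the camera images.
- pointer_knob: Loose black pointer knob with a pale line on top, 38 mm tall, standing bore down. Origin: on the bore axis at the underside; z up, x towards the nose. Grip it by its two flat vertical flanks, 34 mm apart (y = +-17 mm, x = -13 to +16 mm, full height). Its rounded back reaches x = -22 mm, its nose tapers to x = +34 mm. 50 to 90 g.
- knob_bore (a point): Inner end of the knob's blind bore, on its axis, 30 mm above the underside; axes as the knob's. The bore is 21 mm wide and D-shaped: its flat is 4.4 mm from the axis on the nose side (knob +x, square to x). On its back side is a recess for the shaft's spring ball.
- control_box: Grey metal speed control box, 110 x 110 mm, 45 mm high, screwed to the bench. Origin: centre of its underside; z up, x towards its off mark. In the middle of its aluminium top are a round steel bush and the upright steel D-shaft, which takes the knob. Over 60 N between knob and box is too much.
- shaft_tip (a point): Centre of the D-shaft's top end, 24 mm above the bush; axes as the box's (they do not turn with the shaft). Shaft 20 mm thick, one flat 4 mm from the axis, end chamfered about 2 mm. The knob goes on only with the flats within about 0.1 rad of each other; at a wrong angle its underside stays up here. A light press (under 10 N) does not drag the shaft round.
- bush_top (a point): Centre of the flat top of the bush at the shaft's foot, 49 mm above the box's underside. Home: the knob's underside rests here. Lined up, the knob slides down freely to 15 to 16 mm above this, then meets a spring ball in the shaft's back; pushing past takes roughly 5 to 15 N, the ball snaps into the recess and the knob lands on the bush.
- off_mark (a point): Bold off mark on the box top, 43 mm from the shaft axis on the box's +x side; thin scale marks run clockwise from it. The shaft's stop is where its flat, and so the knob's nose, faces this mark. It is found with the flat 0.4 to 1.25 rad clockwise (from above) of it; that angle is not measured: find it by feel or see it. The shaft turns at 0.07 N m.
- die_ring: Loose plain steel ring, 56 mm across, 18 mm high, lying flat. Origin: centre of its underside. A bystander.
- shaft_collar: Loose steel collar, 42 mm across, 15 mm high, lying flat. Origin: centre of its underside. A bystander.
- hex_nut: Loose dark hexagonal nut, 46 x 53 mm, 22 mm high, lying flat. Origin: centre of its underside. A bystander.
Things that resemble listed ones, but are neither listed nor needed, are in the scene too. What is meant by the pointer_knob is not pink, purple or turquoise, and is the larger of those in its own colour.

How it is judged:
On the way, in this order (a step that is already met when the one before it is completed fails the run):
1. the knob is lifted clear of the bench (height (world z) of pointer_knob above 0.03 m), for 0.1 s.
2. the knob is snapped fully home on the shaft (z of pointer_knob in the frame of control_box between 0.047 and 0.051 m and horizontal distance between pointer_knob and shaft_tip below 0.003 m), for 0.2 s.
At the end, for the whole second after the job is handed in: The knob sits fully home on the D-shaft (underside within 2 mm of the bush, within 3 mm of the axis, upright within 0.08 rad), points at the off mark within 0.2 rad (11 degrees), is at rest and released (all of step 2 and angle between pointer_knob's own z axis and vertical below 0.08 rad and angle between the x axis of pointer_knob and the x axis of control_box, either way round below 0.2 rad and linear speed of pointer_knob below 0.01 m/s and contact force between pointer_knob and the fingers below 0.1 N); the robot touches nothing.
It fails at once if the knob is forced: more than 60 N between knob and control box (contact force between pointer_knob and control_box above 60 N).
It fails at once if another loose thing is pushed more than 30 mm (distance of any of die_ring, shaft_collar, hex_nut from where it was at the start of the episode above 0.03 m).
It also fails if it takes over 64 s, if anything falls off the work surface, if the arm or the gripper's body presses on something with over 40 N, if the wrist force passes 120 N, or if a joint passes its speed limit or range.

## Working session

There is one attempt and no reset: what is moved stays moved. The work goes in short steps, Python scripts to look and compute and a tool call to move; the robot and the scene stay as the last step left them, time stands still between calls to the robot, and variables do not carry over. Pictures are saved under pics/ and viewed, at most 10 in all, crops included, and the job is handed in when it is done.

Besides the shell and the picture viewer there is one more tool, called in YAML: its name, and indented under it one key for each argument. jog_arm: Moves the arm, as the interface text tells. Its arguments: {"type":"object","properties":{"rows":{"type":"array"},"hand":{"type":"number"},"newtons":{"type":"number"}},"required":["rows"]}

```bash
mkdir -p pics; ls
cat > h.py <<'E'
import numpy as np,cv2
from workcell import r
from scipy.spatial.transform import Rotation as R
def T():
    s=r.sense();M=np.eye(4);w,x,y,z=s['tcp_rot'];M[:3,:3]=R.from_quat([x,y,z,w]).as_matrix();M[:3,3]=s['position'];return M
def cam(n):
    t=T();c=r.read_camera(n)
    c['W']=c['pose'] if 'pose' in c else t@c['hand_eye'];return c
def cloud(c):
    z=c['range_z'];v,u=np.indices(z.shape);K=c['camera_matrix']
    p=np.stack([(u-K[0,2])/K[0,0]*z,-(v-K[1,2])/K[1,1]*z,-z],-1)
    return p@c['W'][:3,:3].T+c['W'][:3,3]
def save(c,f): cv2.imwrite('pics/'+f,c['pixels'][:,:,::-1])
E
python3 - <<'E'
from h import *
s=r.sense();print(s)
a=cam('side');b=cam('top');im=np.vstack([a['pixels'],b['pixels']])
for n,c in(('side',a),('top',b)):
    save(c,n+'.png');print(n,c.keys(),c['camera_matrix'].tolist(),c['W'].round(3).tolist());np.savez(n+'.npz',P=cloud(c),im=c['pixels'])
E
```

```text
pics
{'t': 0.0, 'q': array([-1.41005699e+00,  3.59492250e-01,  1.51141410e+00, -4.26510966e-07,
        1.27246075e+00, -1.15091762e-01]), 'joint_velocities': array([ 5.10862317e-04,  1.02688573e-03, -7.69475037e-04,  6.49401243e-05,
        6.21708466e-05, -1.29527130e-03]), 'effort': array([-9.01794992e-04, -5.27622056e+01, -2.78620434e+01,  1.47135518e-05,
        1.33195566e-02,  1.80504929e-05]), 'position': array([ 0.16334939, -0.57697526,  0.40386785]), 'tcp_rot': array([-8.86982830e-04,  9.90504317e-01,  1.37478765e-01, -2.04516557e-05]), 'force': array([-0.20838492,  0.55248439, -0.74927145]), 'wrist_torque': array([0.01685109, 0.01195655, 0.00555429]), 'finger_force': 0.0, 'grip_width': 0.08566591148132294}
side dict_keys(['pixels', 'range_z', 'camera_matrix', 'pose', 'W']) [[380.32398594012443, 0.0, 253.59088647901572], [0.0, 380.32398594012443, 190.8475998335544], [0.0, 0.0, 1.0]] [[0.969, 0.136, -0.206, 0.381], [-0.245, 0.448, -0.859, -0.756], [-0.025, 0.883, 0.468, 0.483], [0.0, 0.0, 0.0, 1.0]]
top dict_keys(['pixels', 'range_z', 'camera_matrix', 'pose', 'W']) [[358.96363711570024, 0.0, 252.37573743516518], [0.0, 358.96363711570024, 193.05105360777821], [0.0, 0.0, 1.0]] [[-0.021, 0.99, -0.136, 0.445], [-1.0, -0.022, -0.006, -0.035], [-0.009, 0.136, 0.991, 0.914], [0.0, 0.0, 0.0, 1.0]]
```

View pics/top.png

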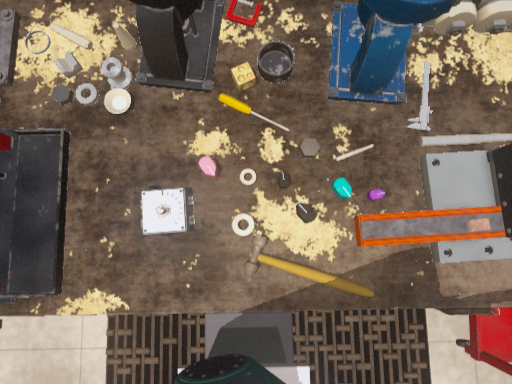

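View pics/side.png

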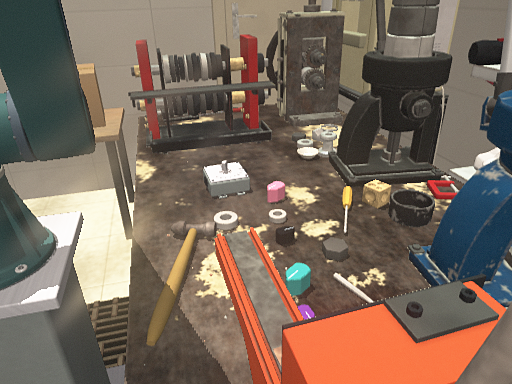

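Top view: two black knobs, at (306,212) and (284,180). The coloured ones are pink (207,166), turquoise (343,187) and purple (376,194). The black one at (306,212) looks larger, so it fits the description. Bystanders: rings at (243,225) and (248,177), nut at (310,147). The box is at (165,211). I'll confirm with an enlarged crop and the cloud heights.

Run:
```python
from h import *
d=np.load('top.npz');im=d['im'];P=d['P']
a=cv2.resize(im[165:235,265:335],(400,400),interpolation=cv2.INTER_CUBIC);b=cv2.resize(im[180:240,135:195],(400,400),interpolation=cv2.INTER_CUBIC)
cv2.imwrite('pics/c1.png',np.hstack([a,b])[:,:,::-1])
for n,(u,v),w in(('big',(306,212),14),('small',(284,180),12),('box',(165,211),32),('ring',(243,225),14),('collar',(248,177),12),('nut',(310,147),14),('pink',(207,166),14)):
    Q=P[v-w:v+w,u-w:u+w].reshape(-1,3);Q=Q[Q[:,2]>.01]
    t=Q[Q[:,2]>np.percentile(Q[:,2],60)-.004]
    print(n,len(Q),Q[:,2].max().round(3),'top',t.mean(0).round(4),'rng',Q.min(0).round(3),Q.max(0).round(3), cv2.minAreaRect((Q[:,:2]*1000).astype(np.float32)))
S=np.load('side.npz')['P'];Q=S[200:265,255:320].reshape(-1,3);Q=Q[(Q[:,2]>.01)]
print(np.round(S[233,286],3),np.round(S[165,224],3))
```

```text
big 289 0.042 top [ 0.5142 -0.1605  0.0384] rng [ 0.49  -0.184  0.01 ] [ 0.536 -0.138  0.042] ((516.0140380859375, -158.5628662109375), (53.11586380004883, 33.608863830566406), 42.727439880371094)
small 161 0.914 top [ 0.5963 -0.1071  0.0416] rng [ 0.445 -0.122  0.012] [ 0.62  -0.035  0.914] ((527.9955444335938, -82.73863983154297), (31.5063533782959, 188.47059631347656), 69.78352355957031)
box 2142 0.914 top [0.5248 0.1864 0.0526] rng [ 0.445 -0.035  0.01 ] [0.59  0.246 0.914] ((518.9398193359375, 104.4600830078125), (291.43499755859375, 123.13385772705078), 85.04198455810547)
ring 314 0.914 top [ 0.488  -0.0052  0.0217] rng [ 0.445 -0.036  0.012] [0.516 0.023 0.914] ((485.3453369140625, -12.911483764648438), (74.3883285522461, 54.732337951660156), 65.4759292602539)
collar 161 0.914 top [ 0.6083 -0.0191  0.0271] rng [ 0.445 -0.037  0.011] [0.631 0.001 0.914] ((537.983642578125, -17.243986129760742), (38.29948806762695, 185.54562377929688), 89.38153839111328)
nut 296 0.914 top [ 0.6792 -0.1759  0.0351] rng [ 0.445 -0.204  0.01 ] [ 0.706 -0.035  0.914] ((579.4591064453125, -105.75975036621094), (45.14814758300781, 301.0081787109375), 55.02293395996094)
pink 273 0.914 top [0.6344 0.0797 0.0457] rng [ 0.445 -0.035  0.014] [0.659 0.105 0.914] ((554.58740234375, 24.50494384765625), (248.4642333984375, 33.87743377685547), 34.497291564941406)
[ 0.6   -0.124  0.028] [0.525 0.179 0.065]
```

View pics/c1.png

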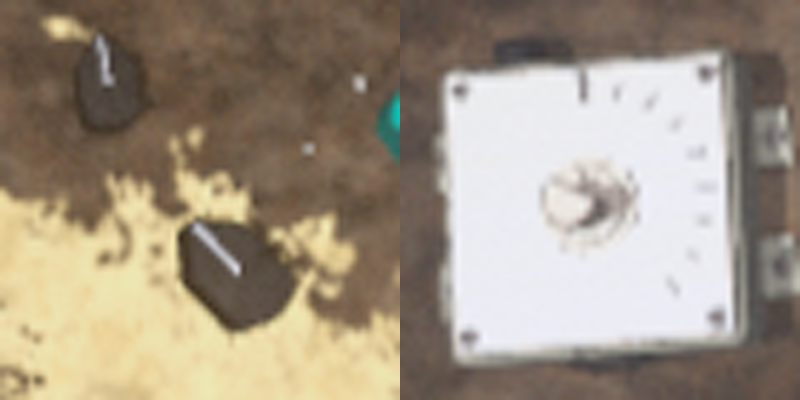

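The crop shows the black knob at (306,212), about 53 x 34 mm and 38–42 mm high, clearly larger than the one at (284,180). Its nose points up-left, towards +x+y. The box's off mark is at the top, towards world +x.

```bash
cat >> h.py <<'E'
def plan(p,yaw,n=None,tilt=True):
    """rows from present pose to TCP p with tool down, tool x at yaw"""
    M=T();G=R.from_euler('z',yaw)*R.from_euler('x',np.pi)
    A=R.from_matrix(M[:3,:3]);rv=(A.inv()*G).as_rotvec()/np.radians(5)
    d=np.array(p)-M[:3,3];y0=np.arctan2(M[1,0],M[0,0])
    print('now',M[:3,3].round(4),'yaw',round(y0,4),'dworld',d.round(4),'tool shift units',(M[:3,:3].T@d/.025).round(3),'rot units',rv.round(3))
    if n:
        dy=(yaw-y0)
        for i in range(n):
            y=y0+dy*(i+1)/n
            ym=y0+dy*i/n
            X=(R.from_euler('z',ym)*R.from_euler('x',np.pi)).inv().apply(d/n)/.025
            print(*X.round(2),0,0,round(-dy/n/np.radians(5),2),sep=',',end=', ')
        print()
E
python3 - <<'E'
from h import *
c=cam('wrist');print(c['hand_eye'].round(4).tolist(),c['camera_matrix'].round(1).tolist())
P=np.concatenate([np.load(f'{n}.npz')['P'].reshape(-1,3) for n in('top','side')])
for x in np.arange(.2,.75,.1):
  print(round(x,2),[round(float(max(Q[:,2].max(),0)),2) if len(Q:=P[(abs(P[:,0]-x)<.05)&(abs(P[:,1]-y)<.05)&(P[:,2]<.9)]) else None for y in np.arange(-.6,.41,.1)])
plan([.43,.15,.42],2.3,30)
E
```

```text
[[-0.0006, 0.9629, 0.2698, 0.0691], [1.0, 0.0009, -0.0006, 0.0002], [-0.0008, 0.2698, -0.9629, 0.0298], [0.0, 0.0, 0.0, 1.0]] [[295.6, 0.0, 254.1], [0.0, 295.6, 195.6], [0.0, 0.0, 1.0]]
0.2 [0.0, None, None, None, 0.0, 0.48, 0.47, 0.33, 0.0, None, None]
0.3 [0.01, 0.0, 0.0, 0.03, 0.03, 0.48, 0.47, 0.01, 0.01, 0.01, 0.06]
0.4 [0.26, 0.15, 0.15, 0.15, 0.03, 0.04, 0.04, 0.01, 0.01, 0.01, 0.06]
0.5 [0.28, 0.15, 0.15, 0.15, 0.04, 0.04, 0.04, 0.05, 0.08, 0.01, 0.06]
0.6 [0.28, 0.21, 0.03, 0.04, 0.04, 0.03, 0.02, 0.05, 0.05, 0.01, 0.06]
0.7 [0.09, 0.04, 0.01, 0.01, 0.03, 0.02, 0.01, 0.04, 0.01, 0.01, 0.06]
now [ 0.1633 -0.5771  0.404 ] yaw 0.2758 dworld [0.2667 0.7271 0.016 ] tool shift units [ 18.182 -25.08   -0.6  ] rot units [-8.0000e-03 -1.8000e-02 -2.3196e+01]
0.61,-0.84,-0.02,0,0,-0.77, 0.66,-0.79,-0.02,0,0,-0.77, 0.71,-0.75,-0.02,0,0,-0.77, 0.76,-0.7,-0.02,0,0,-0.77, 0.81,-0.64,-0.02,0,0,-0.77, 0.85,-0.59,-0.02,0,0,-0.77, 0.89,-0.53,-0.02,0,0,-0.77, 0.92,-0.47,-0.02,0,0,-0.77, 0.95,-0.41,-0.02,0,0,-0.77, 0.97,-0.34,-0.02,0,0,-0.77, 1.0,-0.27,-0.02,0,0,-0.77, 1.01,-0.21,-0.02,0,0,-0.77, 1.02,-0.14,-0.02,0,0,-0.77, 1.03,-0.07,-0.02,0,0,-0.77, 1.03,0.0,-0.02,0,0,-0.77, 1.03,0.07,-0.02,0,0,-0.77, 1.02,0.14,-0.02,0,0,-0.77, 1.01,0.21,-0.02,0,0,-0.77, 0.99,0.28,-0.02,0,0,-0.77, 0.97,0.34,-0.02,0,0,-0.77, 0.95,0.41,-0.02,0,0,-0.77, 0.92,0.47,-0.02,0,0,-0.77, 0.89,0.53,-0.02,0,0,-0.77, 0.85,0.59,-0.02,0,0,-0.77, 0.81,0.65,-0.02,0,0,-0.77, 0.76,0.7,-0.02,0,0,-0.77, 0.71,0.75,-0.02,0,0,-0.77, 0.66,0.79,-0.02,0,0,-0.77, 0.6,0.84,-0.02,0,0,-0.77, 0.55,0.88,-0.02,0,0,-0.77,
```

Run:
```python
from h import *
plan([.48,.12,.38],2.3,36)
```

```text
now [ 0.1633 -0.5771  0.404 ] yaw 0.2758 dworld [ 0.3167  0.6971 -0.024 ] tool shift units [ 19.78  -23.379   0.998] rot units [-8.0000e-03 -1.8000e-02 -2.3196e+01]
0.55,-0.65,0.03,0,0,-0.64, 0.59,-0.62,0.03,0,0,-0.64, 0.62,-0.58,0.03,0,0,-0.64, 0.65,-0.55,0.03,0,0,-0.64, 0.68,-0.51,0.03,0,0,-0.64, 0.71,-0.47,0.03,0,0,-0.64, 0.73,-0.43,0.03,0,0,-0.64, 0.76,-0.39,0.03,0,0,-0.64, 0.78,-0.35,0.03,0,0,-0.64, 0.8,-0.3,0.03,0,0,-0.64, 0.81,-0.26,0.03,0,0,-0.64, 0.82,-0.21,0.03,0,0,-0.64, 0.83,-0.16,0.03,0,0,-0.64, 0.84,-0.12,0.03,0,0,-0.64, 0.85,-0.07,0.03,0,0,-0.64, 0.85,-0.02,0.03,0,0,-0.64, 0.85,0.03,0.03,0,0,-0.64, 0.85,0.07,0.03,0,0,-0.64, 0.84,0.12,0.03,0,0,-0.64, 0.83,0.17,0.03,0,0,-0.64, 0.82,0.22,0.03,0,0,-0.64, 0.81,0.26,0.03,0,0,-0.64, 0.79,0.31,0.03,0,0,-0.64, 0.78,0.35,0.03,0,0,-0.64, 0.75,0.39,0.03,0,0,-0.64, 0.73,0.44,0.03,0,0,-0.64, 0.71,0.48,0.03,0,0,-0.64, 0.68,0.51,0.03,0,0,-0.64, 0.65,0.55,0.03,0,0,-0.64, 0.62,0.59,0.03,0,0,-0.64, 0.58,0.62,0.03,0,0,-0.64, 0.55,0.65,0.03,0,0,-0.64, 0.51,0.68,0.03,0,0,-0.64, 0.47,0.71,0.03,0,0,-0.64, 0.43,0.73,0.03,0,0,-0.64, 0.39,0.76,0.03,0,0,-0.64,
```

jog_arm:
  rows: [0.55,-0.65,0,0,0,-0.64,0.59,-0.62,0,0,0,-0.64,0.62,-0.58,0,0,0,-0.64,0.65,-0.55,0,0,0,-0.64,0.68,-0.51,0,0,0,-0.64,0.71,-0.47,0,0,0,-0.64,0.73,-0.43,0,0,0,-0.64,0.76,-0.39,0,0,0,-0.64,0.78,-0.35,0,0,0,-0.64,0.8,-0.3,0,0,0,-0.64,0.81,-0.26,0,0,0,-0.64,0.82,-0.21,0,0,0,-0.64,0.83,-0.16,0,0,0,-0.64,0.84,-0.12,0,0,0,-0.64,0.85,-0.07,0,0,0,-0.64,0.85,-0.02,0,0,0,-0.64,0.85,0.03,0,0,0,-0.64,0.85,0.07,0,0,0,-0.64]

```text
t: 1.65
position: [0.3231, -0.2281, 0.4046]
tcp_rot: [-0.0, 0.801, 0.599, 0.0]
force: [0.4, -0.0, 0.1]
grip_width: 0.0856
finger_force: 0.0
```

jog_arm:
  rows: [0.84,0.12,0,0,0,-0.64,0.83,0.17,0,0,0,-0.64,0.82,0.22,0,0,0,-0.64,0.81,0.26,0.1,0,0,-0.64,0.79,0.31,0.1,0,0,-0.64,0.78,0.35,0.1,0,0,-0.64,0.75,0.39,0.1,0,0,-0.64,0.73,0.44,0.1,0,0,-0.64,0.71,0.48,0.1,0,0,-0.64,0.68,0.51,0.1,0,0,-0.64,0.65,0.55,0.1,0,0,-0.64,0.62,0.59,0.1,0,0,-0.64,0.58,0.62,0.1,0,0,-0.64,0.55,0.65,0.1,0,0,-0.64,0.51,0.68,0,0,0,-0.64,0.47,0.71,0,0,0,-0.64,0.43,0.73,0,0,0,-0.64,0.39,0.76,0,0,0,-0.64,0,0,0,0,0,0,0,0,0,0,0,0]

```text
t: 3.32
position: [0.4845, 0.1186, 0.3769]
tcp_rot: [-0.0, 0.414, 0.91, -0.0]
force: [0.6, -0.3, 0.1]
grip_width: 0.0855
finger_force: 0.0
```

Run:
```python
from h import *
print(r.sense()['q'].round(3))
c=cam('wrist');save(c,'w1.png');np.savez('w1.npz',P=cloud(c),im=c['pixels'],W=c['W'],K=c['camera_matrix'])
# shaft projection estimate
p=np.linalg.inv(c['W'])@[.525,.182,.073,1];K=c['camera_matrix'];print(K[0,0]*p[0]/-p[2]+K[0,2],K[1,1]*-p[1]/-p[2]+K[1,2])
```

```text
[ 0.101  0.243  1.759 -0.     1.14  -0.615]
330.8900670384496 164.1797019086102
```

View pics/w1.png

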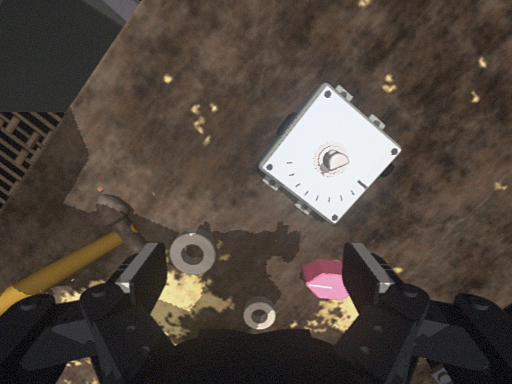

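The wrist view shows the box centred near (332,157), the shaft at (332,160) and the off mark at (362,184). The rings and the pink knob lie below. Next I'll fit the box and shaft.

```bash
cat >> h.py <<'E'
def ortho(im,W,K,cx,cy,z,half=.03,px=400):
    g=np.linspace(-half,half,px);X,Y=np.meshgrid(cy-g,cx-g)  # right=-y, up=+x
    p=np.stack([Y,X,np.full_like(X,z),np.ones_like(X)],-1)@np.linalg.inv(W).T
    u=K[0,0]*p[...,0]/-p[...,2]+K[0,2];v=K[1,1]*p[...,1]/p[...,2]+K[1,2]
    return cv2.remap(im,u.astype(np.float32),v.astype(np.float32),cv2.INTER_CUBIC)
E
python3 - <<'E'
from h import *
d=np.load('w1.npz');P=d['P'];Q=P[70:235,245:410].reshape(-1,3)
t=Q[(Q[:,2]>.038)&(Q[:,2]<.047)];print('top z',np.median(t[:,2]));rc=cv2.minAreaRect((t[:,:2]*1000).astype(np.float32));print(rc)
s=Q[(Q[:,2]>.064)];print('shaft',len(s),s.mean(0).round(4),s.min(0).round(4),s.max(0).round(4),np.median(s[:,2]))
b=Q[(Q[:,2]>.0475)&(Q[:,2]<.052)];print('bush',len(b),b.min(0).round(4),b.max(0).round(4))
tp=np.load('top.npz');Qt=tp['P'][175:245,130:200].reshape(-1,3);tt=Qt[(Qt[:,2]>.038)&(Qt[:,2]<.047)];print('topcam',cv2.minAreaRect((tt[:,:2]*1000).astype(np.float32)))
st=Qt[(Qt[:,2]>.064)&(Qt[:,2]<.1)];print(st.mean(0),len(st))
cx,cy=s[:,0].mean(),s[:,1].mean()
a=ortho(d['im'],d['W'],d['K'],rc[0][0]/1e3,rc[0][1]/1e3,.045,.06);b=ortho(d['im'],d['W'],d['K'],rc[0][0]/1e3,rc[0][1]/1e3,.073,.02)
cv2.imwrite('pics/o1.png',np.hstack([a,b])[:,:,::-1])
E
```

```text
top z 0.0458842260113608
((528.9684448242188, 187.38873291015625), (108.38369750976562, 108.71000671386719), 3.374758720397949)
shaft 437 [0.5027 0.183  0.1474] [0.4401 0.1702 0.064 ] [0.5363 0.1968 0.3472] 0.07406470034976653
bush 532 [0.4796 0.1365 0.0475] [0.5809 0.2376 0.0518]
topcam ((525.989990234375, 188.0556182861328), (108.90689086914062, 109.1529769897461), 3.2317607402801514)
[0.52373821 0.18873948 0.07292199] 46
```

View pics/o1.png

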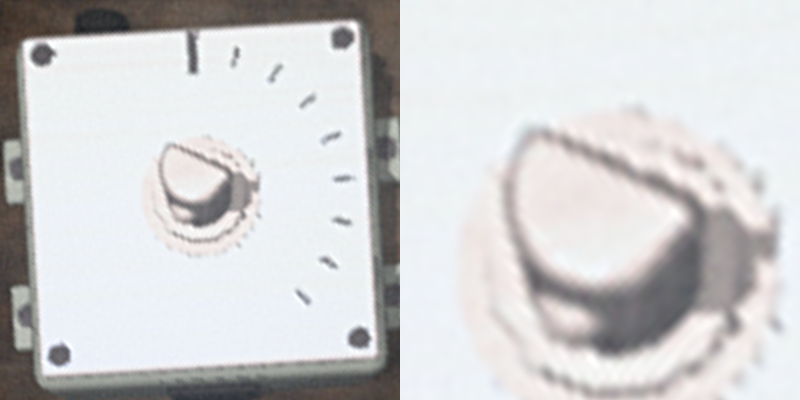

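The box yaw is about 0.058 rad and the shaft axis is at about (0.528, 0.1875), which agrees with the box centre. The flat edge runs from (530,130) to (700,205) in the right half, so it faces about -0.41 rad, roughly 0.47 rad clockwise of the off mark. Now the knob.

Run:
```python
from h import *
plan([.505,-.165,.30],3.93,20)
```

```text
now [0.4841 0.1179 0.3769] yaw 2.2865 dworld [ 0.0209 -0.2829 -0.0769] tool shift units [-9.089 -6.792  3.08 ] rot units [-6.0000e-03 -1.4000e-02 -1.8833e+01]
-0.45,-0.34,0.15,0,0,-0.94, -0.42,-0.38,0.15,0,0,-0.94, -0.39,-0.41,0.15,0,0,-0.94, -0.36,-0.44,0.15,0,0,-0.94, -0.32,-0.47,0.15,0,0,-0.94, -0.28,-0.49,0.15,0,0,-0.94, -0.24,-0.51,0.15,0,0,-0.94, -0.2,-0.53,0.15,0,0,-0.94, -0.15,-0.55,0.15,0,0,-0.94, -0.11,-0.56,0.15,0,0,-0.94, -0.06,-0.56,0.15,0,0,-0.94, -0.01,-0.57,0.15,0,0,-0.94, 0.03,-0.57,0.15,0,0,-0.94, 0.08,-0.56,0.15,0,0,-0.94, 0.12,-0.55,0.15,0,0,-0.94, 0.17,-0.54,0.15,0,0,-0.94, 0.21,-0.53,0.15,0,0,-0.94, 0.26,-0.51,0.15,0,0,-0.94, 0.3,-0.48,0.15,0,0,-0.94, 0.34,-0.46,0.15,0,0,-0.94,
```

jog_arm:
  rows: [-0.45,-0.34,0.15,0,0,-0.94,-0.42,-0.38,0.15,0,0,-0.94,-0.39,-0.41,0.15,0,0,-0.94,-0.36,-0.44,0.15,0,0,-0.94,-0.32,-0.47,0.15,0,0,-0.94,-0.28,-0.49,0.15,0,0,-0.94,-0.24,-0.51,0.15,0,0,-0.94,-0.2,-0.53,0.15,0,0,-0.94,-0.15,-0.55,0.15,0,0,-0.94,-0.11,-0.56,0.15,0,0,-0.94,-0.06,-0.56,0.15,0,0,-0.94,-0.01,-0.57,0.15,0,0,-0.94,0.03,-0.57,0.15,0,0,-0.94,0.08,-0.56,0.15,0,0,-0.94,0.12,-0.55,0.15,0,0,-0.94,0.17,-0.54,0.15,0,0,-0.94,0.21,-0.53,0.15,0,0,-0.94,0.26,-0.51,0.15,0,0,-0.94,0.3,-0.48,0.15,0,0,-0.94,0.34,-0.46,0.15,0,0,-0.94]

```text
t: 5.03
position: [0.5036, -0.1665, 0.302]
tcp_rot: [-0.0, -0.384, 0.924, 0.0]
force: [-0.0, -0.0, 0.6]
grip_width: 0.0855
finger_force: 0.0
```

jog_arm:
  rows: [0,0,0,0,0,0,0,0,0,0,0,0]

```text
t: 5.2
position: [0.5038, -0.166, 0.302]
tcp_rot: [-0.0, -0.38, 0.925, 0.0]
force: [-0.1, 0.2, -0.5]
grip_width: 0.0855
finger_force: 0.0
```

Run:
```python
from h import *
print(r.sense()['q'].round(3),r.sense()['position'])
c=cam('wrist');P=cloud(c);W,K=c['W'],c['camera_matrix'];np.savez('w2.npz',P=P,im=c['pixels'],W=W,K=K)
m=(abs(P[...,0]-.516)<.04)&(abs(P[...,1]+.16)<.04)&(P[...,2]>.012)&(P[...,2]<.06)
Q=P[m];top=Q[Q[:,2]>.033];print(len(Q),len(top),np.median(top[:,2]))
for n,q in(('all',Q),('top',top)):
    print(n,cv2.minAreaRect((q[:,:2]*1000).astype(np.float32)))
v,u=np.where(m);print(u.mean(),v.mean())
a=ortho(c['pixels'],W,K,.516,-.16,.038,.04)
g=cv2.resize(c['pixels'],(533,400));cv2.imwrite('pics/o2.png',np.hstack([a,g[:,:400]])[:,:,::-1])
```

```text
[-0.449  0.38   1.776  0.     0.988 -2.8  ] [ 0.50382302 -0.16599657  0.302034  ]
2306 2107 0.03891959176480364
all ((519.2108764648438, -160.21786499023438), (55.750308990478516, 33.654075622558594), 43.6260986328125)
top ((519.2212524414062, -160.113037109375), (55.59426498413086, 33.59671401977539), 43.9068717956543)
246.70078057241977 208.7467476149176
```

View pics/o2.png

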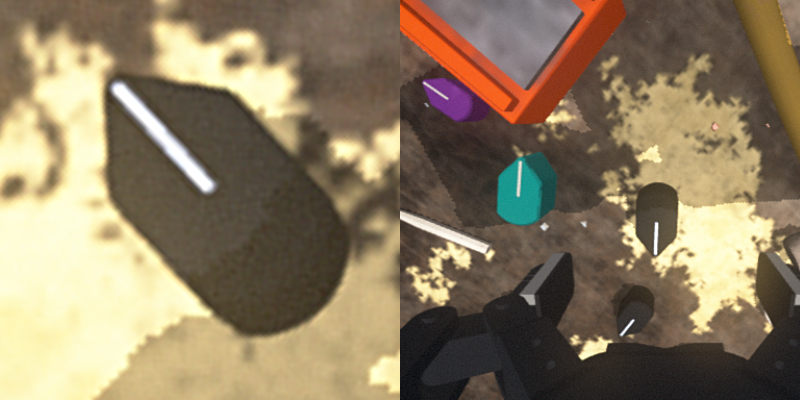

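Black knob confirmed: in the rectified view its nose is at (115,85), top-left, and its heading is 0.764 rad. The axis is at about (0.515, -0.1645) and the top at 38.9 mm, which agrees with the top camera.

Run:
```python
from h import *
plan([.515,-.1645,.182],-2.377)
```

```text
now [ 0.5039 -0.1653  0.3021] yaw -2.3603 dworld [ 0.0111  0.0008 -0.1201] tool shift units [-0.341 -0.295  4.806] rot units [ 0.013 -0.002  0.192]
```

jog_arm:
  rows: [-0.34,-0.29,0,0,0,0.19,0,0,0.6,0,0,0,0,0,0.8,0,0,0,0,0,0.8,0,0,0,0,0,0.8,0,0,0,0,0,0.8,0,0,0,0,0,0.6,0,0,0,0,0,0.4,0,0,0,0,0,0,0,0,0,0,0,0,0,0,0]

```text
t: 6.08
position: [0.5157, -0.1638, 0.1822]
tcp_rot: [-0.0, -0.375, 0.927, 0.0]
force: [-0.1, 0.4, 0.3]
grip_width: 0.0852
finger_force: 0.0
```

jog_arm:
  rows: [0,0,0,0,0,0,0,0,0,0,0,0,0,0,0,0,0,0,0,0,0,0,0,0,0,0,0,0,0,0,0,0,0,0,0,0,0,0,0,0,0,0,0,0,0,0,0,0,0,0,0,0,0,0,0,0,0,0,0,0]
  hand: 1
  newtons: 40

```text
t: 6.92
position: [0.5161, -0.1643, 0.183]
tcp_rot: [0.0, -0.375, 0.927, -0.0]
force: [0.1, 0.8, 6.9]
grip_width: 0.0336
finger_force: 40.5
```

Run:
```python
from h import *
s=r.sense();print(s['position'],s['grip_width'],s['finger_force'],s['force'],s['q'].round(3))
c=cam('wrist');P=cloud(c);m=(P[...,2]>.028)&(P[...,2]<.05)&(abs(P[...,0]-.518)<.03)&(abs(P[...,1]+.16)<.03)
np.savez('w3.npz',P=P,im=c['pixels'],W=c['W'],K=c['camera_matrix'])
a=ortho(c['pixels'],c['W'],c['camera_matrix'],.516,-.16,.038,.04);g=cv2.resize(c['pixels'],(533,400));cv2.imwrite('pics/o3.png',np.hstack([a,g[:,70:470]])[:,:,::-1])
```

```text
[ 0.51614186 -0.16429304  0.18301393] 0.03358405879045621 40.543182492256165 [0.06615569 0.77352833 6.89074022] [-0.436  0.573  1.838  0.     0.73  -2.775]
```

View pics/o3.png

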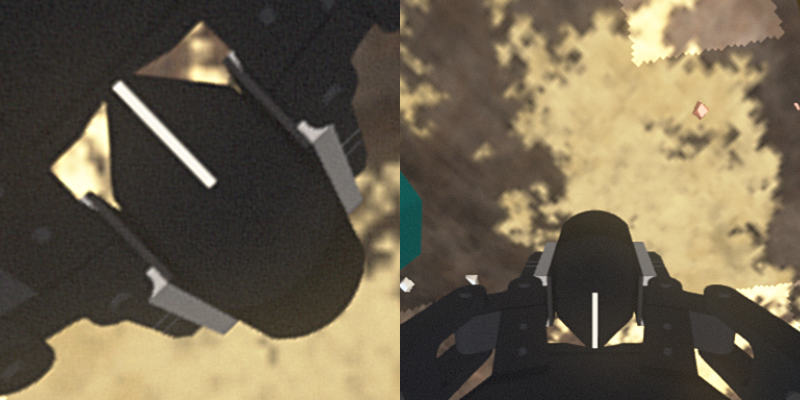

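The grasp is good: width 33.6 mm, knob between the pads, nose back towards the palm. Lift and carry it to the shaft.

jog_arm:
  rows: [0,0,-0.4,0,0,0,0,0,-0.7,0,0,0,0,0,-0.8,0,0,0,0,0,-0.8,0,0,0,0,0,-0.8,0,0,0,0,0,-0.6,0,0,0,0,0,0,0,0,0]

```text
t: 7.55
position: [0.517, -0.1646, 0.2883]
tcp_rot: [0.002, -0.375, 0.927, -0.002]
force: [0.8, 0.1, -0.7]
grip_width: 0.0335
finger_force: 39.8
```

Run:
```python
from h import *
s=r.sense();print(s['position'],s['grip_width'],s['force'],s['wrist_torque'])
plan([.5285-.001*np.cos(2.73),.1875-.001*np.sin(2.73),.283],2.73-2*np.pi,20)
```

```text
[ 0.51698799 -0.16462806  0.28832158] 0.03348256849066352 [ 0.83238701  0.06551986 -0.65417252] [-0.03425517  0.00168709  0.00070225]
now [ 0.517  -0.1646  0.2883] yaw -2.3727 dworld [ 0.0124  0.3517 -0.0053] tool shift units [-10.14    9.767   0.181] rot units [-0.041  0.06  13.527]
-0.51,0.49,0.01,0,0,0.68, -0.48,0.52,0.01,0,0,0.68, -0.45,0.54,0.01,0,0,0.68, -0.41,0.57,0.01,0,0,0.68, -0.38,0.59,0.01,0,0,0.68, -0.34,0.61,0.01,0,0,0.68, -0.31,0.63,0.01,0,0,0.68, -0.27,0.65,0.01,0,0,0.68, -0.23,0.67,0.01,0,0,0.68, -0.19,0.68,0.01,0,0,0.68, -0.15,0.69,0.01,0,0,0.68, -0.11,0.7,0.01,0,0,0.68, -0.07,0.7,0.01,0,0,0.68, -0.03,0.7,0.01,0,0,0.68, 0.02,0.7,0.01,0,0,0.68, 0.06,0.7,0.01,0,0,0.68, 0.1,0.7,0.01,0,0,0.68, 0.14,0.69,0.01,0,0,0.68, 0.18,0.68,0.01,0,0,0.68, 0.22,0.67,0.01,0,0,0.68,
```

jog_arm:
  rows: [-0.51,0.49,0,0,0,0.68,-0.48,0.52,0,0,0,0.68,-0.45,0.54,0,0,0,0.68,-0.41,0.57,0,0,0,0.68,-0.38,0.59,0,0,0,0.68,-0.34,0.61,0,0,0,0.68,-0.31,0.63,0,0,0,0.68,-0.27,0.65,0,0,0,0.68,-0.23,0.67,0,0,0,0.68,-0.19,0.68,0,0,0,0.68,-0.15,0.69,0,0,0,0.68,-0.11,0.7,0,0,0,0.68,-0.07,0.7,0,0,0,0.68,-0.03,0.7,0,0,0,0.68,0.02,0.7,0,0,0,0.68,0.06,0.7,0,0,0,0.68,0.1,0.7,0,0,0,0.68,0.14,0.69,0,0,0,0.68,0.18,0.68,0,0,0,0.68,0.22,0.67,0,0,0,0.68]

```text
t: 9.22
position: [0.5291, 0.1884, 0.2841]
tcp_rot: [-0.001, 0.209, 0.978, -0.0]
force: [-0.1, -0.3, 0.1]
grip_width: 0.0331
finger_force: 39.8
```

jog_arm:
  rows: [0,0,0,0,0,0,0,0,0,0,0,0]

```text
t: 9.38
position: [0.5292, 0.1881, 0.2842]
tcp_rot: [-0.0, 0.206, 0.979, -0.0]
force: [-0.7, -0.3, -0.8]
grip_width: 0.033
finger_force: 39.9
```

Run:
```python
from h import *
plan([.5285-.001*np.cos(2.73),.1875-.001*np.sin(2.73),.263],2.73)
c=cam('wrist');P=cloud(c);W,K=c['W'],c['camera_matrix'];np.savez('w4.npz',P=P,im=c['pixels'],W=W,K=K)
t=P[(P[...,2]>.042)&(P[...,2]<.049)&(abs(P[...,0]-.528)<.065)&(abs(P[...,1]-.187)<.065)]
print(len(t),np.median(t[:,2]),t.min(0),t.max(0))
a=ortho(c['pixels'],W,K,.5285,.1875,.045,.07);g=cv2.resize(c['pixels'],(533,400));cv2.imwrite('pics/o4.png',np.hstack([a,g[:,70:470]])[:,:,::-1])
```

```text
now [0.5292 0.1881 0.2842] yaw 2.7264 dworld [ 0.0002 -0.001  -0.0212] tool shift units [-0.024 -0.034  0.848] rot units [-0.007 -0.008 -0.041]
11883 0.04604797651218617 [0.47499022 0.1337655  0.0420069 ] [0.57766231 0.24098034 0.04899855]
```

View pics/o4.png

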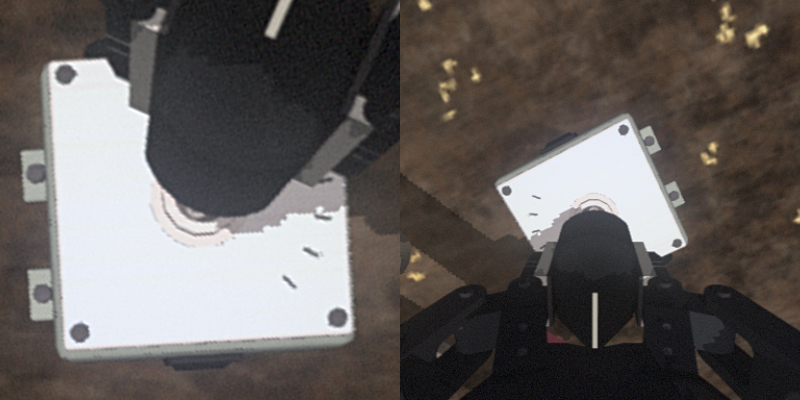

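Screw centres give the box at about (0.530, 0.187). The knob's back is at (200,210), just over the bush, so a small xy correction is needed before lowering.

jog_arm:
  rows: [-0.06,-0.06,0,0,0,0,0,0,0.4,0,0,0,0,0,0.4,0,0,0,0,0,0.2,0,0,0,0,0,0,0,0,0,0,0,0,0,0,0]

```text
t: 9.93
position: [0.5301, 0.1853, 0.2589]
tcp_rot: [-0.001, 0.208, 0.978, -0.0]
force: [-0.2, -0.8, -1.6]
grip_width: 0.0334
finger_force: 39.9
```

jog_arm:
  rows: [0,0,0.04,0,0,0,0,0,0.04,0,0,0,0,0,0.04,0,0,0,0,0,0,0,0,0]

```text
t: 10.27
position: [0.5304, 0.1857, 0.2568]
tcp_rot: [0.0, 0.207, 0.978, 0.0]
force: [-1.1, -1.2, -1.0]
grip_width: 0.0333
finger_force: 39.9
```

jog_arm:
  rows: [0,0,0.04,0,0,0,0,0,0.04,0,0,0,0,0,0,0,0,0]

```text
t: 10.52
position: [0.5303, 0.1857, 0.2547]
tcp_rot: [-0.0, 0.207, 0.978, 0.0]
force: [-0.5, 0.1, 0.5]
grip_width: 0.0335
finger_force: 39.9
```

jog_arm:
  rows: [0,0,0.04,0,0,0,0,0,0.04,0,0,0,0,0,0,0,0,0]

```text
t: 10.77
position: [0.5299, 0.1859, 0.2524]
tcp_rot: [-0.001, 0.208, 0.978, 0.0]
force: [-1.2, 2.9, -0.2]
grip_width: 0.0335
finger_force: 39.9
```

jog_arm:
  rows: [0,0,0.04,0,0,0,0,0,0.04,0,0,0,0,0,0,0,0,0]

```text
t: 11.02
position: [0.5299, 0.1859, 0.2504]
tcp_rot: [-0.001, 0.208, 0.978, 0.0]
force: [-3.2, 3.8, -0.1]
grip_width: 0.0332
finger_force: 40.0
```

Engaged: 6 mm below the tip with only side force. I'll relieve the side force and continue.

jog_arm:
  rows: [0.045,0.024,0,0,0,0,0,0,0.04,0,0,0,0,0,0,0,0,0]

```text
t: 11.27
position: [0.5297, 0.1865, 0.2496]
tcp_rot: [0.0, 0.207, 0.978, -0.0]
force: [-1.4, 1.2, -1.2]
grip_width: 0.0333
finger_force: 40.0
```

```bash
python3 -c "
from h import *
s=r.sense();print(s['position'],s['force'],s['wrist_torque'])"
```

```text
[0.52967508 0.18650649 0.24958138] [-1.38490169  1.2046551  -1.15936137] [ 0.18516093  0.28332949 -0.0233823 ]
```

jog_arm:
  rows: [0.015,0.01,0,0,0,0,0,0,0.04,0,0,0,0,0,0.04,0,0,0,0,0,0,0,0,0]

```text
t: 11.6
position: [0.5296, 0.1869, 0.2476]
tcp_rot: [0.0, 0.207, 0.978, 0.0]
force: [-1.0, 0.7, -1.0]
grip_width: 0.0333
finger_force: 40.0
```

jog_arm:
  rows: [0,0,0.04,0,0,0,0,0,0.04,0,0,0,0,0,0,0,0,0]

```text
t: 11.85
position: [0.5292, 0.1872, 0.2458]
tcp_rot: [-0.0, 0.208, 0.978, 0.0]
force: [-1.8, 2.1, 2.8]
grip_width: 0.0335
finger_force: 40.3
```

jog_arm:
  rows: [0.02,0.01,0.04,0,0,0,0,0,0,0,0,0]

```text
t: 12.02
position: [0.529, 0.1875, 0.2447]
tcp_rot: [0.0, 0.207, 0.978, 0.0]
force: [-0.3, 0.6, 0.2]
grip_width: 0.0335
finger_force: 40.2
```

jog_arm:
  rows: [0,0,0.04,0,0,0,0,0,0,0,0,0]

```text
t: 12.18
position: [0.529, 0.1875, 0.2435]
tcp_rot: [0.0, 0.207, 0.978, 0.0]
force: [-0.8, 0.5, 0.1]
grip_width: 0.0333
finger_force: 40.0
```

jog_arm:
  rows: [0,0,0.04,0,0,0,0,0,0,0,0,0]

```text
t: 12.35
position: [0.5291, 0.1875, 0.2425]
tcp_rot: [-0.0, 0.207, 0.978, 0.0]
force: [-0.2, 0.2, 0.6]
grip_width: 0.0337
finger_force: 40.0
```

jog_arm:
  rows: [0,0,0.04,0,0,0,0,0,0.04,0,0,0,0,0,0,0,0,0]

```text
t: 12.6
position: [0.5291, 0.1874, 0.2405]
tcp_rot: [0.0, 0.207, 0.978, 0.0]
force: [-0.3, 0.6, -0.1]
grip_width: 0.0339
finger_force: 40.0
```

jog_arm:
  rows: [0,0,0.04,0,0,0,0,0,0.04,0,0,0,0,0,0,0,0,0]

```text
t: 12.85
position: [0.529, 0.1875, 0.2386]
tcp_rot: [0.0, 0.207, 0.978, 0.0]
force: [0.4, 0.2, -0.9]
grip_width: 0.0338
finger_force: 40.1
```

jog_arm:
  rows: [0,0,0.04,0,0,0,0,0,0.04,0,0,0,0,0,0,0,0,0]

```text
t: 13.1
position: [0.529, 0.1875, 0.2365]
tcp_rot: [-0.0, 0.207, 0.978, 0.0]
force: [0.4, 0.5, 0.2]
grip_width: 0.0336
finger_force: 40.0
```

jog_arm:
  rows: [0,0,0.04,0,0,0,0,0,0.04,0,0,0,0,0,0,0,0,0]

```text
t: 13.35
position: [0.529, 0.1874, 0.2344]
tcp_rot: [-0.0, 0.207, 0.978, -0.0]
force: [0.2, 0.6, -2.6]
grip_width: 0.0335
finger_force: 39.9
```

jog_arm:
  rows: [0,0,0.04,0,0,0,0,0,0,0,0,0]

```text
t: 13.52
position: [0.529, 0.1874, 0.2334]
tcp_rot: [-0.0, 0.207, 0.978, -0.0]
force: [0.9, 0.2, -3.7]
grip_width: 0.0334
finger_force: 40.0
```

jog_arm:
  rows: [0,0,0.04,0,0,0,0,0,0,0,0,0]

```text
t: 13.68
position: [0.529, 0.1874, 0.2325]
tcp_rot: [-0.0, 0.207, 0.978, -0.0]
force: [0.5, -0.1, -2.0]
grip_width: 0.0337
finger_force: 40.2
```

jog_arm:
  rows: [0,0,0.03,0,0,0,0,0,0,0,0,0]

```text
t: 13.85
position: [0.5291, 0.1874, 0.2321]
tcp_rot: [0.0, 0.208, 0.978, 0.0]
force: [0.9, -0.7, -0.6]
grip_width: 0.0338
finger_force: 40.3
```

jog_arm:
  rows: [0,0,0.03,0,0,0,0,0,0,0,0,0]

```text
t: 14.02
position: [0.5291, 0.1874, 0.232]
tcp_rot: [0.0, 0.207, 0.978, 0.0]
force: [-1.6, -1.1, 6.7]
grip_width: 0.0335
finger_force: 41.3
```

jog_arm:
  rows: [0,0,0.03,0,0,0,0,0,0,0,0,0,0,0,0,0,0,0,0,0,0,0,0,0]

```text
t: 14.35
position: [0.529, 0.1874, 0.232]
tcp_rot: [0.0, 0.207, 0.978, 0.0]
force: [-2.9, -1.7, 13.9]
grip_width: 0.0332
finger_force: 42.2
```

```bash
python3 -c "
from h import *
s=r.sense();print(s['position'],s['force'],s['wrist_torque'],s['q'])
plan(s['position'],np.pi+.058)"
```

```text
[0.52900858 0.18743354 0.23199264] [-2.89866237 -1.6880536  13.92254858] [-0.25226435  0.65094586  0.01987557] [ 2.17466020e-01  5.14159691e-01  1.76496750e+00 -1.17746933e-04
  8.61740450e-01 -9.35429354e-01]
now [0.529  0.1874 0.232 ] yaw 2.7238 dworld [0. 0. 0.] tool shift units [0. 0. 0.] rot units [ 2.000e-03  8.000e-03 -5.453e+00]
```

Home at the expected height (0.232 − 0.183 = 0.049). Now relieve the press and turn anticlockwise.

jog_arm:
  rows: [0,0,-0.05,0,0,0,0,0,0,0,0,-0.5,0,0,0,0,0,-0.5,0,0,0,0,0,-0.5,0,0,0,0,0,-0.5,0,0,0,0,0,-0.5,0,0,0,0,0,-0.5,0,0,0,0,0,-0.5,0,0,0,0,0,-0.5,0,0,0,0,0,0]

```text
t: 15.18
position: [0.5296, 0.1875, 0.232]
tcp_rot: [0.001, 0.034, 0.999, 0.0]
force: [2.0, -0.2, 0.9]
grip_width: 0.0332
finger_force: 40.5
```

```bash
python3 -c "
from h import *
s=r.sense();print(s['position'],s['force'],s['wrist_torque'])
plan(s['position'],np.pi+.058)"
```

```text
[0.52963474 0.18751794 0.23202967] [ 1.9637879  -0.21525305  0.91348698] [-0.02014689 -0.2517378  -0.00062786]
now [0.5296 0.1875 0.232 ] yaw 3.074 dworld [0. 0. 0.] tool shift units [0. 0. 0.] rot units [ 0.005  0.019 -1.439]
```

jog_arm:
  rows: [0,0,0,0,0,-0.5,0,0,0,0,0,-0.4,0,0,0,0,0,-0.2,0,0,0,0,0,0]

```text
t: 15.52
position: [0.5296, 0.1876, 0.2321]
tcp_rot: [0.001, -0.013, 1.0, 0.0]
force: [2.6, 1.3, 2.3]
grip_width: 0.0335
finger_force: 40.5
```

```bash
python3 -c "
from h import *
s=r.sense();print(s['position'],s['force'],s['wrist_torque'])
plan(s['position'],np.pi+.058)"
```

```text
[0.52961796 0.18763395 0.2320566 ] [2.62128533 1.29838239 2.3061222 ] [ 0.07941161 -0.36260718 -0.04233267]
now [0.5296 0.1876 0.2321] yaw -3.1152 dworld [0. 0. 0.] tool shift units [0. 0. 0.] rot units [ 0.006  0.02  -0.362]
```

jog_arm:
  rows: [0,0,0,0,0,-0.25,0,0,0,0,0,0,0,0,0,0,0,0]

```text
t: 15.77
position: [0.5296, 0.1876, 0.232]
tcp_rot: [0.001, -0.024, 1.0, 0.0]
force: [2.9, 1.0, 2.1]
grip_width: 0.0334
finger_force: 40.6
```

```bash
python3 -c "
from h import *
s=r.sense();print(s['position'],s['force'],s['wrist_torque'])
plan(s['position'],np.pi+.058)"
```

```text
[0.5295631  0.1876311  0.23202335] [2.93959335 1.03284136 2.08539981] [ 0.13432538 -0.52504736 -0.04887512]
now [0.5296 0.1876 0.232 ] yaw -3.0932 dworld [0. 0. 0.] tool shift units [0. 0. 0.] rot units [ 0.005  0.018 -0.11 ]
```

jog_arm:
  rows: [0,0,0,0,0,-0.25,0,0,0,0,0,0,0,0,0,0,0,0]

```text
t: 16.02
position: [0.5295, 0.1876, 0.232]
tcp_rot: [0.001, -0.035, 0.999, 0.0]
force: [3.6, 1.8, 2.1]
grip_width: 0.0336
finger_force: 40.6
```

```bash
python3 -c "
from h import *
s=r.sense();print(s['position'],s['force'],s['wrist_torque'])
plan(s['position'],np.pi+.058)"
```

```text
[0.52954573 0.18763802 0.23204336] [3.57024695 1.78610984 2.09934234] [ 0.321141   -0.69208229 -0.05073573]
now [0.5295 0.1876 0.232 ] yaw -3.0709 dworld [0. 0. 0.] tool shift units [0. 0. 0.] rot units [0.005 0.018 0.145]
```

jog_arm:
  rows: [0,0,0,0,0,-0.25,0,0,0,0,0,0,0,0,0,0,0,0]

```text
t: 16.27
position: [0.5295, 0.1877, 0.232]
tcp_rot: [0.001, -0.047, 0.999, 0.0]
force: [4.3, 2.2, 2.5]
grip_width: 0.0337
finger_force: 40.7
```

```bash
python3 -c "
from h import *
s=r.sense();print(s['position'],s['force'],s['wrist_torque'])
plan(s['position'],np.pi+.058)"
```

```text
[0.52953449 0.1876731  0.23201318] [4.28590748 2.22162533 2.49917229] [ 0.36047873 -0.79070759 -0.06050875]
now [0.5295 0.1877 0.232 ] yaw -3.0481 dworld [0. 0. 0.] tool shift units [0. 0. 0.] rot units [0.005 0.017 0.406]
```

jog_arm:
  rows: [0.01,0,0,0,0,-0.3,0,0,0,0,0,0,0,0,0,0,0,0]

```text
t: 16.52
position: [0.5295, 0.1877, 0.2321]
tcp_rot: [0.001, -0.06, 0.998, 0.0]
force: [4.8, 3.2, 2.5]
grip_width: 0.0335
finger_force: 40.6
```

```bash
python3 -c "
from h import *
s=r.sense();print(s['position'],s['force'],s['wrist_torque'])
plan(s['position'],np.pi+.058)"
```

```text
[0.52945224 0.18769631 0.23206658] [4.83922881 3.15272287 2.49773568] [ 0.44025017 -0.87816341  0.01003508]
now [0.5295 0.1877 0.2321] yaw -3.022 dworld [0. 0. 0.] tool shift units [0. 0. 0.] rot units [0.006 0.023 0.706]
```

jog_arm:
  rows: [0,0,0,0,0,-0.3,0,0,0,0,0,0,0,0,0,0,0,0]

```text
t: 16.77
position: [0.5295, 0.1877, 0.232]
tcp_rot: [0.001, -0.073, 0.997, 0.0]
force: [4.6, 2.4, 2.3]
grip_width: 0.0334
finger_force: 40.6
```

```bash
python3 -c "
from h import *
s=r.sense();print(s['position'],s['force'],s['wrist_torque'])
plan(s['position'],np.pi+.058)"
```

```text
[0.52945271 0.18767954 0.23201753] [4.62431628 2.38645246 2.31471056] [ 0.41173648 -0.86659514 -0.06541862]
now [0.5295 0.1877 0.232 ] yaw -2.9959 dworld [0. 0. 0.] tool shift units [0. 0. 0.] rot units [0.006 0.022 1.005]
```

The tool is 0.09 rad past the mark with no more shaft drag, so the knob is in the D-fit's play. Turn back 4° to centre, release, rise and look.

jog_arm:
  rows: [0,0,0,0,0,0.4,0,0,0,0,0,0.4,0,0,0,0,0,0]

```text
t: 17.02
position: [0.5291, 0.1875, 0.232]
tcp_rot: [0.001, -0.037, 0.999, 0.0]
force: [4.2, 1.3, 3.1]
grip_width: 0.0338
finger_force: 40.8
```

jog_arm:
  rows: [0,0,0,0,0,0,0,0,0,0,0,0,0,0,0,0,0,0,0,0,0,0,0,0,0,0,0,0,0,0,0,0,0,0,0,0,0,0,0,0,0,0,0,0,0,0,0,0]
  hand: 0

```text
t: 17.68
position: [0.5287, 0.1874, 0.2317]
tcp_rot: [-0.0, -0.038, 0.999, 0.0]
force: [-0.2, 1.0, 0.5]
grip_width: 0.0852
finger_force: 0.0
```

jog_arm:
  rows: [0,0,-0.3,0,0,0,0,0,-0.6,0,0,0,0,0,-0.8,0,0,0,0,0,-0.8,0,0,0,0,0,-0.8,0,0,0,0.6,0,-0.8,0,0,0,0.8,0,-0.8,0,0,0,0.8,0,0,0,0,0,0.8,0,0,0,0,0,0,0,0,0,0,0,0,0,0,0,0,0]

```text
t: 18.6
position: [0.453, 0.1817, 0.3549]
tcp_rot: [0.0, -0.038, 0.999, 0.0]
force: [0.2, 0.1, -0.4]
grip_width: 0.085
finger_force: 0.0
```

Run:
```python
from h import *
s=r.sense();print(s['position'],s['grip_width'],s['force'])
c=cam('wrist');P=cloud(c);W,K=c['W'],c['camera_matrix']
m=(P[...,2]>.075)&(P[...,2]<.1)&(abs(P[...,0]-.53)<.05)&(abs(P[...,1]-.187)<.05);Q=P[m]
print(len(Q),np.median(Q[:,2]),cv2.minAreaRect((Q[:,:2]*1000).astype(np.float32)))
t=P[(P[...,2]>.042)&(P[...,2]<.049)&(abs(P[...,0]-.528)<.065)&(abs(P[...,1]-.187)<.065)];print(cv2.minAreaRect((t[:,:2]*1000).astype(np.float32)))
a=ortho(c['pixels'],W,K,.53,.187,.087,.07);b=cv2.resize(cam('top')['pixels'][170:250,125:205],(400,400),interpolation=cv2.INTER_CUBIC);cv2.imwrite('pics/o5.png',np.hstack([a,b])[:,:,::-1])
```

```text
[0.45304727 0.18174329 0.35492579] 0.08504987239991113 [ 0.23124803  0.0967491  -0.35739372]
1852 0.08793886005926953 ((534.6654052734375, 187.94454956054688), (55.71548080444336, 33.99462127685547), 3.712449789047241)
((528.02392578125, 187.2118682861328), (104.0121841430664, 103.50193786621094), 3.596264600753784)
```

View pics/o5.png

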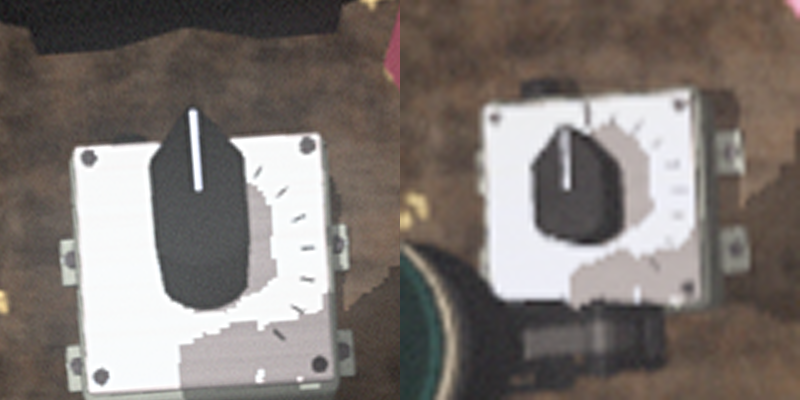

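The knob heads 3.7° and the box 3.3–3.6°, with the nose at (193,110) over the off mark. Its top at 87.9 mm means it is fully home. The gripper is open and clear, so I'm handing in.

```bash
python3 -c "
from h import *
print(r.job_done())"
```

```text
the job is handed in; nothing more can be done
None
```

The knob is snapped fully home on the D-shaft, points at the off mark to within about half a degree by my measurement, and is released; the job is handed in. I felt no hard stop when turning it, so that rests on the measured angle.

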